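# Lock the bayonet cap onto the filter housing

### The job

Close the filter housing with its bayonet cap: lift the cap by its blue bar handle, set it into the housing's mouth with its two brass tabs in the two gaps of the rim, press it gently down on the sprung seal, and twist it clockwise (seen from above) until the ramps have drawn it tight and you feel it come up against the stop inside; do not force it. Then let go, and leave the other things on the bench where they are.

Things in the scene. Friction and masses are not known exactly. Their poses are not given: they have to be found in the camera images.
- filter_housing: Fixed round steel filter housing: pale foot disc 112 mm wide, 10 mm thick; on it an open socket 92 mm wide outside, 72 mm inside, rim top 46 mm above the bench. Origin: middle of the underside, on the bench, z up. Two lugs narrow the mouth to 58 mm; the two gaps between them, 34 deg wide, lie along its +x and -x, each under a red dot. Hose barb on its +y side, 24 mm up, out to 75 mm.
- housing_mouth (a point): Middle of the housing's mouth, level with the rim top (46 mm above the bench). 18 mm below it lies the black sprung seal plate: it starts to yield at 3 N, then 1.2 N per mm, 10 mm of travel. So the cap's underside first rests 28 mm above the bench; pressed 3 to 4 mm farther (about 8 N), its tabs clear the lugs' lower edges and it can be turned.
- bayonet_cap: Loose steel cap, 0.2 to 0.45 kg, standing upright on the bench. Plug 55 mm wide, 30 mm high; two brass tabs along its +x and -x (69 mm over both, 26 deg wide, 6 to 13 mm above the underside). Origin: middle of the underside, z up. A half turn makes no difference. Turned in the housing, the ramps draw it down 2.8 mm per rad; friction then keeps it locked.
- cap_handle (a point): On the cap's axis, 53 mm above its underside, in the blue bar handle: bar 66 mm long along the cap's x (in line with the tabs), 12 mm thick along its y, from 36 to 66 mm above the underside. The stop cannot be seen: it is met 0.70 to 1.40 rad clockwise of where the tabs enter, elsewhere each time, and felt as a rise of the twisting moment: 0.3 N m over the drag is enough, 0.7 is too much.
There are look-alikes about, which are no part of the job. What is shaped like the bayonet_cap but purple is not meant.

How it is judged:
By the outcome, as a careful person would: the job done as asked, in the order asked, and still so for the second after the job is handed in, with the robot touching nothing.
It also fails if it takes over 72 s, if anything falls off the work surface, if the arm or the gripper's body presses on something with over 40 N, if the wrist force passes 120 N, or if a joint passes its speed limit or range.

### The arm

A 6-joint arm with a two-finger parallel gripper is mounted at the origin on the work surface; the furniture and walls round the work are solid. World frame = base frame: x ahead of the robot, y to its left, z up, the work surface at z = 0. Lengths are in m, angles in rad, forces in N, time in s.
With the tool pointing down it reaches from about 0.275 to 0.875 m from the base axis. Payload 12.5 kg.
Tool frame: the origin (TCP) lies at the very end of the fingers, on their centre line; the grasp point (between the pads) lies 19 mm behind it (ctrl.grip_point_offset is the distance from the TCP to the grasp point, in m); z points along the fingers, x is the direction in which the jaws open and shut, and the axes are right-handed (so a half turn about z gives the same grasp; the last joint's range is limited). The gripper opens to 85 mm and grips with 20 to 120 N. Pads are 22 mm wide; open, the fingers measure 114 mm over their backs; the gripper's body (76 mm by 85 mm) begins 54 mm behind the grasp point. The pads swing forward as they close: fully open they stand 13 mm farther back than shut.
Start: joints at [-1.24, 0.351, 1.652, -0, 1.139, -0.085], TCP at [0.222, -0.503, 0.231] pointing down, gripper open.
Joint ranges: [-2.75, 2.75], [-0.79, 2.1], [0.01, 2.65], [-1.57, 4.71], [0.07, 3.14], [-2.87, 2.87]. Speed limits (rad/s): [2.22, 2.22, 2.79, 3.14, 3.14, 3.14].

### API

Orientations are given as a rotation vector (axis times angle).
In Python, from plant import readout, optics, ctrl gives the robot as it stands.
- The arm moves only by the shell command python3 -m pendant 'ROWS' [FORCE]. ROWS is JSON, a list that holds one entry, the list of rows, each a list of 5 numbers: the shift along the world's x, y, z in m, then the turn about the world's z in degrees, then the opening, from -1 (shut) to 1 (fully open). In form: [[[tx, ty, tz, roll, grip], ...]]. A call has 1 to 20 rows; each row shifts and turns the commanded pose from where the row before left it; what a row does not reach is not made up. A row lasts 1/8 s, in which the tool goes at most 62.5 mm and 10.7 degrees, less where a joint would pass 70% of its speed; a pose out of reach is approached as far as the arm can. A call with a gripper value outside its range is refused whole. The fingers move at their own pace and stop on an object; FORCE is the grip in N (left out, the last holds). Time passes only in rows, so rows that do not move let the fingers close. It gives the time, the measured TCP pose, the force and the opening at its end, in the units of the state.
- readout.state(): the state, without advancing time (a new reading comes with each control period).
- optics.capture(name): name is "scene" or "top" or "wrist"; returns a dict with "color" (384x512x3 uint8, red, green, blue), "fx", "fy", "cx", "cy" (pixels), "xyz" and "orientation" of the camera in the world. Camera axes: x right, y up, looking along -z (the intrinsics and any distortion apply to the point x, -y, -z); pixel columns grow to the right and rows downward; lengths in m; the calibration is good to about 2 mm. A picture is of the moment at which its call begins. There is no depth.
- ctrl.close_job(): hands the job in, once; it reports no verdict.
The state is a dict: "t": time; "joints": joint angles; "joint_velocities": joint speeds; "joint_efforts": joint torques, N m; "position": TCP position; "eef_rot": TCP orientation; "wrist_force": force on the tool from outside, world axes, zero at the start; "torque": the same for the moment, N m; "finger_gap": finger opening in m.
Only numpy, scipy, OpenCV 4.12 (cv2) and the standard library are available. Lean on these libraries where they do the work, as an engineer would, in place of code of your own. Each camera call takes 0.05 s, during which the arm holds its last target.

## Working session

There is one attempt and no reset: what is moved stays moved. The work goes in short steps, Python scripts to look and compute and a shell command to move; the robot and the scene stay as the last step left them, time stands still between calls to the robot, and variables do not carry over. Pictures are saved under pics/ and viewed, and the job is handed in when it is done.

```bash
ls; mkdir -p pics; python3 - <<'E'
from plant import readout, optics, ctrl
import cv2
print(readout.state())
for n in("scene","top","wrist"):
    c=optics.capture(n)
    print(n,{k:v for k,v in c.items() if k!="color"})
    cv2.imwrite(f"pics/{n}0.png",c["color"][:,:,::-1])
E
```

```text
pics
{'t': 0.0, 'joints': array([-1.23956230e+00,  3.51234377e-01,  1.65239691e+00,  3.14436158e-06,
        1.13906323e+00, -8.45954011e-02]), 'joint_velocities': array([ 0.00202943, -0.00129119, -0.00089866, -0.00095454, -0.00048158,
        0.00046971]), 'joint_efforts': array([ 8.78728388e-04, -5.06099474e+01, -2.91401196e+01, -1.27336866e-04,
        4.51593412e-03, -9.36088242e-06]), 'position': array([ 0.22209781, -0.50282616,  0.23076976]), 'eef_rot': array([-2.63157845e+00,  1.71468002e+00,  1.36206714e-03]), 'wrist_force': array([-0.37883603,  0.09560059,  0.32843864]), 'torque': array([0.01982789, 0.00576287, 0.03125054]), 'finger_gap': 0.0850627578985317}
scene {'fx': 378.80688278949395, 'fy': 378.80688278949395, 'cx': 254.5218590574337, 'cy': 188.74992723023735, 'xyz': array([1.11075323, 0.1431415 , 0.84087619]), 'orientation': array([0.463262  , 0.47115518, 1.57028772])}
top {'fx': 419.09268093814416, 'fy': 419.09268093814416, 'cx': 257.50124606822277, 'cy': 196.06165525101437, 'xyz': array([0.49920249, 0.12706728, 0.99010354]), 'orientation': array([ 0.11668448, -0.09840278, -1.59718691])}
wrist {'fx': 338.3347001657747, 'fy': 338.3347001657747, 'cx': 252.37227909944784, 'cy': 196.47855688991234, 'xyz': array([ 0.2924562 , -0.47200457,  0.37340314]), 'orientation': array([-0.27183152,  0.1780731 , -1.14455077])}
```

View pics/top0.png

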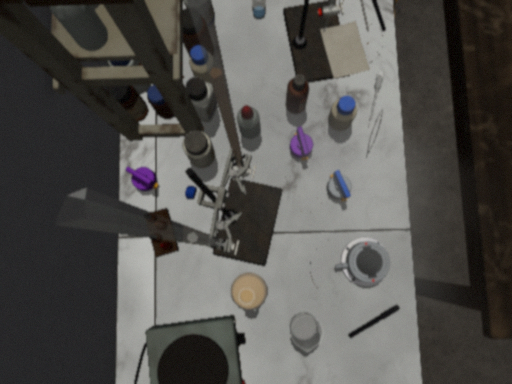

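View pics/scene0.png

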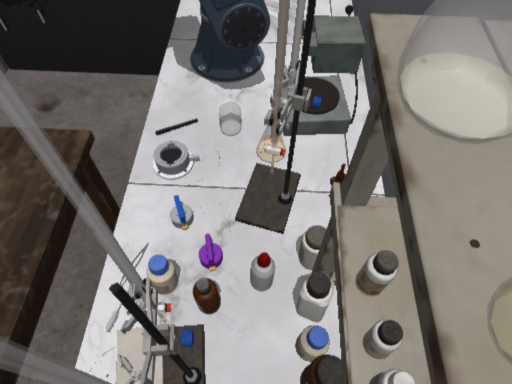

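View pics/wrist0.png

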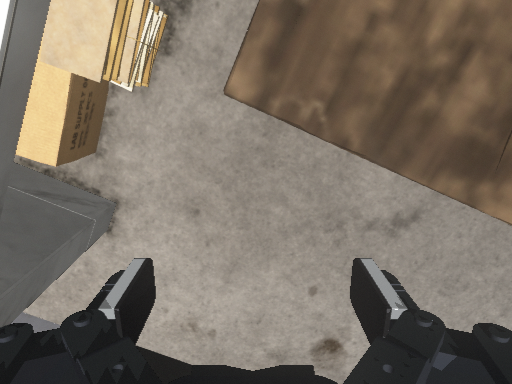

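```bash
cat > h.py <<'E'
import numpy as np,cv2
from scipy.spatial.transform import Rotation as R
from plant import readout, optics, ctrl
def ray(c,u,v):
    d=np.array([(u-c["cx"])/c["fx"],-(v-c["cy"])/c["fy"],-1.])
    return R.from_rotvec(c["orientation"]).apply(d)
def at(c,u,v,z):
    d=ray(c,u,v); return c["xyz"]+d*(z-c["xyz"][2])/d[2]
def proj(c,p):
    q=R.from_rotvec(c["orientation"]).inv().apply(np.atleast_2d(p)-c["xyz"])
    return np.c_[c["cx"]+c["fx"]*q[:,0]/-q[:,2], c["cy"]-c["fy"]*q[:,1]/-q[:,2]]
def crop(c,x0,y0,w,h,k,name):
    im=c["color"][y0:y0+h,x0:x0+w,::-1]
    cv2.imwrite(name,cv2.resize(im,None,fx=k,fy=k,interpolation=cv2.INTER_CUBIC))
E
python3 - <<'E'
from h import *
class C:pass
import pickle
t=optics.capture("top");s=optics.capture("scene")
pickle.dump((t,s),open("c0.pkl","wb"))
crop(t,310,160,100,140,5.7*.75,"pics/t1.png")
crop(s,140,130,100,110,5,"pics/s1.png")
for z in(0,.046,.066): print(z,at(t,340,186,z),at(t,368,260,z),at(s,181,212,z),at(s,173,155,z))
E
```

```text
0 [ 0.65356376 -0.06083621  0.        ] [ 4.77361900e-01 -1.16245992e-01  1.11022302e-16] [ 0.62742137 -0.06098944  0.        ] [ 4.42699364e-01 -1.12959286e-01  1.11022302e-16]
0.046 [ 0.64639217 -0.05210626  0.046     ] [ 0.47837661 -0.10494171  0.046     ] [ 0.65386196 -0.04982249  0.046     ] [ 0.47924515 -0.09894933  0.046     ]
0.066 [ 0.64327409 -0.04831062  0.066     ] [ 0.47881779 -0.1000268   0.066     ] [ 0.66535787 -0.04496729  0.066     ] [ 0.49513462 -0.09285805  0.066     ]
```

View pics/t1.png

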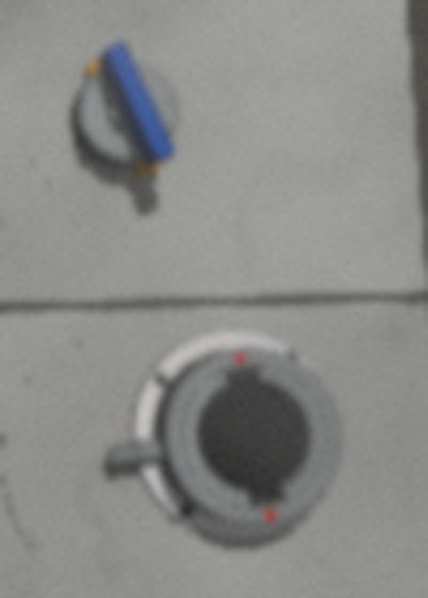

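View pics/s1.png

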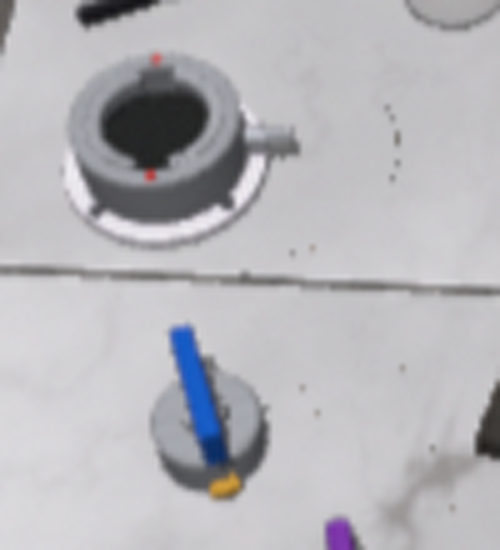

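```bash
python3 - <<'E'
from h import *
import pickle
t,s=pickle.load(open("c0.pkl","rb"))
def pt(x,y): return 310+x/4.275,160+y/4.275
def ps(x,y): return 140+x/5,130+y/5
def show(n,a,b):
    m=(a+b)/2;d=a-b;print(n,a.round(4),b.round(4),m.round(4),np.linalg.norm(d).round(4),np.degrees(np.arctan2(d[1],d[0])).round(2))
show("dots t",at(t,*pt(239,357),.046),at(t,*pt(270,515),.046))
show("dots s",at(s,*ps(151,175),.046),at(s,*ps(156,59),.046))
show("bar t",at(t,*pt(115,46),.066),at(t,*pt(160,154),.066))
show("bar s",at(s,*ps(213,434),.066),at(s,*ps(181,328),.066))
print(at(t,*pt(120,458),.024),at(s,*ps(297,141),.024))
E
```

```text
dots t [ 0.5148 -0.1026  0.046 ] [ 0.4335 -0.1134  0.046 ] [ 0.4742 -0.108   0.046 ] 0.082 7.57
dots s [ 0.5132 -0.1006  0.046 ] [ 0.4333 -0.1117  0.046 ] [ 0.4732 -0.1062  0.046 ] 0.0806 7.93
bar t [ 0.678  -0.0433  0.066 ] [ 0.6203 -0.0635  0.066 ] [ 0.6491 -0.0534  0.066 ] 0.0612 19.31
bar s [ 0.6781 -0.0392  0.066 ] [ 0.6202 -0.0638  0.066 ] [ 0.6491 -0.0515  0.066 ] 0.0629 23.04
[ 0.46380752 -0.04169522  0.024     ] [ 0.46884503 -0.03163247  0.024     ]
```

```bash
python3 - <<'E'
from h import *
import pickle
t,s=pickle.load(open("c0.pkl","rb"))
crop(t,50,100,250,180,3.2,"pics/t2.png")
crop(s,210,0,170,240,2.5,"pics/s2.png")
st=readout.state();M=R.from_rotvec(st["eef_rot"]).as_matrix();print(M.round(3))
print(np.degrees(np.arctan2(M[1,0],M[0,0])))
E
```

```text
[[ 0.404 -0.915 -0.   ]
 [-0.915 -0.404  0.   ]
 [-0.001 -0.    -1.   ]]
-66.17361160610237
```

View pics/t2.png

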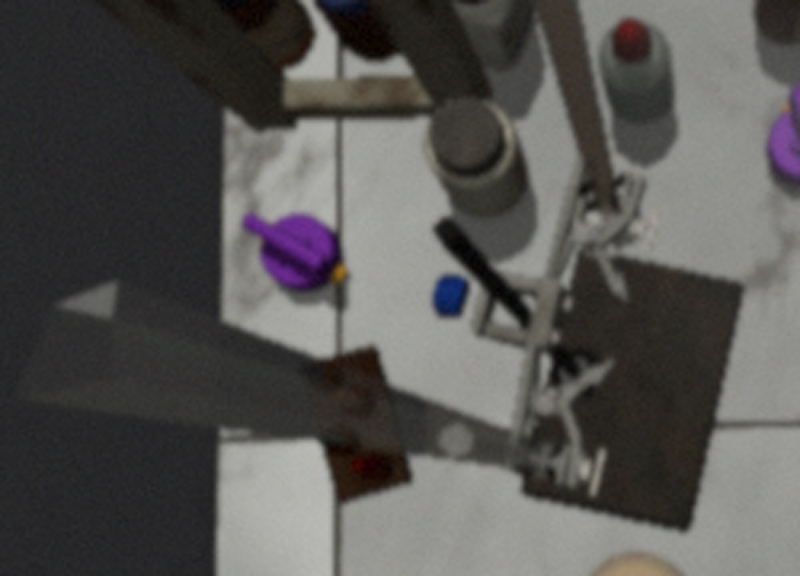

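View pics/s2.png

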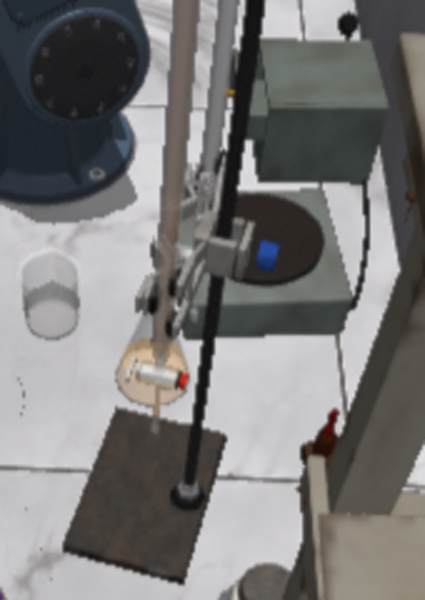

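```bash
python3 - <<'E'
from h import *
import pickle
t,s=pickle.load(open("c0.pkl","rb"))
def tri(a,b):
    d1,d2=ray(t,*a),ray(s,*b)
    A=np.c_[d1,-d2];x=np.linalg.lstsq(A,s["xyz"]-t["xyz"],rcond=None)[0]
    p,q=t["xyz"]+d1*x[0],s["xyz"]+d2*x[1];print(p.round(3),q.round(3))
print("rod",at(s,284.8,198,.01))
tri((237,164),(272,172)); tri((237,164),(282,40));tri((213,244),(272,172));tri((213,244),(294,70))
tri((232,205),(300,100))
for u,v in((237,164),(213,244),(222,100)):
    for z in(.1,.3,.5,.6): print(u,v,at(t,u,v,z).round(3))
# vertical line tests in scene
for xy in((.55,.15),(.6,.12),(.5,.15)): print(xy,[proj(s,[*xy,z])[0].round(0) for z in(.0,.2,.4)],[proj(t,[*xy,z])[0].round(0) for z in(.0,.2,.4)])
E
```

```text
rod [0.57660449 0.20409405 0.01      ]
[0.663 0.17  0.238] [0.663 0.162 0.238]
[0.607 0.156 0.494] [0.607 0.163 0.495]
[0.523 0.236 0.067] [0.531 0.167 0.059]
[0.515 0.201 0.369] [0.515 0.194 0.368]
[0.575 0.173 0.346] [0.576 0.207 0.349]
237 164 [0.693 0.178 0.1  ]
237 164 [0.649 0.167 0.3  ]
237 164 [0.606 0.155 0.5  ]
237 164 [0.584 0.149 0.6  ]
213 244 [0.522 0.233 0.1  ]
213 244 [0.517 0.209 0.3  ]
213 244 [0.512 0.185 0.5  ]
213 244 [0.509 0.173 0.6  ]
222 100 [0.839 0.208 0.1  ]
222 100 [0.762 0.19  0.3  ]
222 100 [0.686 0.172 0.5  ]
222 100 [0.648 0.163 0.6  ]
(0.55, 0.15) [array([264., 191.]), array([267., 141.]), array([271.,  67.])] [array([253., 232.]), array([250., 227.]), array([246., 218.])]
(0.6, 0.12) [array([252., 206.]), array([252., 158.]), array([253.,  85.])] [array([265., 211.]), array([265., 200.]), array([266., 182.])]
(0.5, 0.15) [array([265., 176.]), array([268., 125.]), array([272.,  50.])] [array([253., 253.]), array([251., 253.]), array([247., 253.])]
```

The candidates in the top view are the blue-bar cap at (340,186) and two purple caps at (301,145) and (143,178). The blue-bar one is the target: the enlarged crops show a blue handle, steel plug and brass tabs. The housing is at (369,262). I'll move short of the cap and take a wrist look.

```bash
python3 -m pendant '[[[0.030,0.036,0,-0.25,1],[0.030,0.036,0,-0.25,1],[0.030,0.036,0,-0.25,1],[0.030,0.036,0,-0.25,1],[0.030,0.036,0,-0.25,1],[0.030,0.036,0,-0.25,1],[0.030,0.036,0,-0.25,1],[0.030,0.036,0,-0.25,1],[0.030,0.036,0,-0.25,1],[0.030,0.036,0,-0.25,1],[0.030,0.036,0,-0.25,1],[0.030,0.030,0,-0.25,1],[0,0,0,0,1],[0,0,0,0,1]]]' 80
python3 - <<'E'
from h import *
import pickle
w=optics.capture("wrist"); pickle.dump(w,open("w1.pkl","wb"))
print({k:v for k,v in w.items() if k!="color"}); print(readout.state()["position"],readout.state()["joints"])
cv2.imwrite("pics/w1.png",w["color"][:,:,::-1])
print(proj(w,[[.649,-.0525,.066],[.4737,-.107,.046]]))
E
```

```text
t: 2.0
position: [0.5818, -0.0773, 0.231]
eef_rot: [2.586, -1.783, -0.001]
wrist_force: [-0.8, 0.5, 0.0]
finger_gap: 0.0852
{'fx': 338.3347001657747, 'fy': 338.3347001657747, 'cx': 252.37227909944784, 'cy': 196.47855688991234, 'xyz': array([ 0.65372995, -0.05007678,  0.37354057]), 'orientation': array([-0.26965475,  0.18585591, -1.19626423])}
[ 0.58161351 -0.07768114  0.23115324] [-2.12027086e-01  4.17804894e-01  1.55313499e+00 -1.87070401e-04
  1.17121663e+00  9.95867454e-01]
[[253.06928244  95.16532365]
 [242.3326644  270.03351111]]
```

View pics/w1.png

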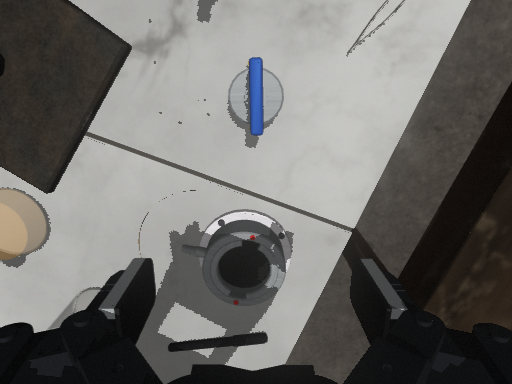

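```bash
python3 - <<'E'
from h import *
import pickle
w=pickle.load(open("w1.pkl","rb"))
crop(w,210,45,90,110,5.4,"pics/w1a.png")
crop(w,190,205,110,110,5.4,"pics/w1b.png")
E
```

```text
(no output)
```

View pics/w1a.png

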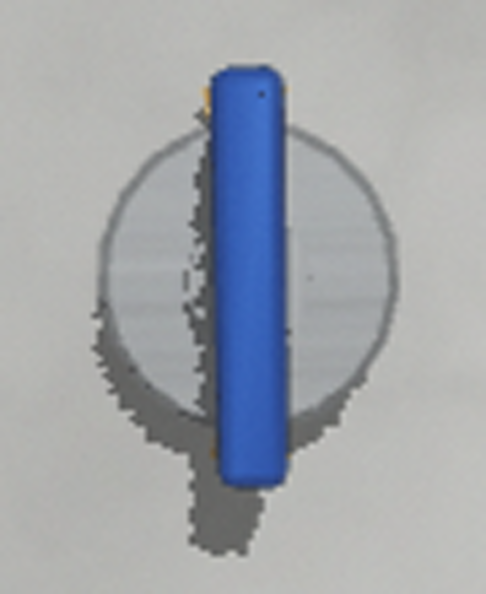

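View pics/w1b.png

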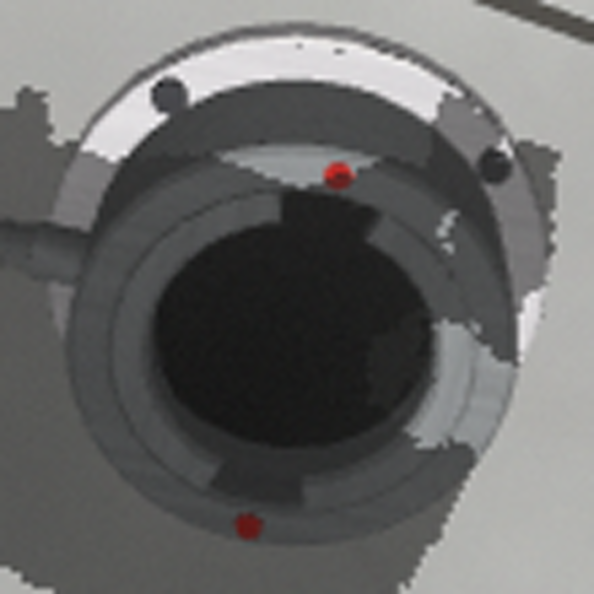

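```bash
python3 - <<'E'
from h import *
import pickle
w=pickle.load(open("w1.pkl","rb"))
A=lambda x,y,z:at(w,210+x/5.4,45+y/5.4,z)
B=lambda x,y,z:at(w,190+x/5.4,205+y/5.4,z)
def show(n,a,b):
    m=(a+b)/2;d=a-b;print(n,m.round(4),np.linalg.norm(d).round(4),np.degrees(np.arctan2(d[1],d[0])).round(2))
show("bar",A(247.5,67,.066),A(253,488,.066))
show("dots",B(339,176,.046),B(248,526,.046))
show("rim inner x",B(67,340,.046),B(517,340,.046))
show("mouth gaps",B(330,205,.046),B(257,500,.046))
show("plug c",A(100,278,.03),A(398,278,.03)); 
E
```

```text
bar [ 0.648  -0.0559  0.066 ] 0.0653 21.87
dots [ 0.4732 -0.1092  0.046 ] 0.0821 7.51
rim inner x [ 0.4768 -0.1079  0.046 ] 0.0908 110.89
mouth gaps [ 0.4733 -0.1093  0.046 ] 0.069 8.11
plug c [ 0.6484 -0.056   0.03  ] 0.0537 110.88
```

```bash
python3 -m pendant '[[[0.033,0.011,0,0.9,1],[0.033,0.011,-0.03,0,1],[0,0,-0.04,0,1],[0,0,-0.04,0,1],[0,0,-0.02,0,1],[0,0,0,0,1],[0,0,0,0,1]]]' 80
python3 - <<'E'
from h import *
s=readout.state();print(s["position"],2*np.degrees(np.arctan2(s["eef_rot"][1],s["eef_rot"][0])))
w=optics.capture("wrist");cv2.imwrite("pics/w2.png",w["color"][:,:,::-1])
E
```

```text
t: 2.92
position: [0.649, -0.0555, 0.1031]
eef_rot: [-2.599, 1.763, -0.003]
wrist_force: [0.6, 0.7, 0.7]
finger_gap: 0.0854
[ 0.64898008 -0.0555423   0.10305882] 291.7007094747909
```

View pics/w2.png

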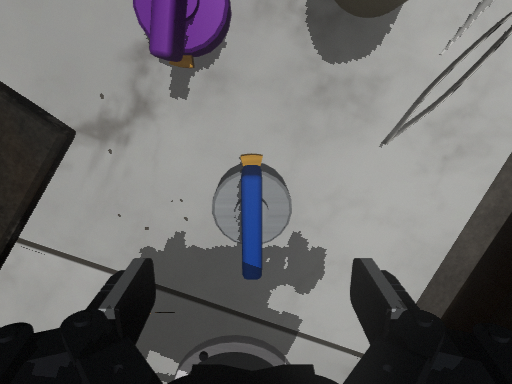

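The bar is at x≈252, midway between the pads, and vertical in the image. I'll lower and grip.

```bash
python3 -m pendant '[[[-0.001,0,-0.02,0,1],[0,0,-0.02,0,1],[0,0,-0.015,0,1],[0,0,-0.013,0,1],[0,0,0,0,1],[0,0,0,0,1],[0,0,0,0,-1],[0,0,0,0,-1],[0,0,0,0,-1],[0,0,0,0,-1],[0,0,0,0,-1],[0,0,0,0,-1]]]' 80
python3 - <<'E'
from h import *
s=readout.state();print(s["position"],s["wrist_force"],s["torque"])
E
```

```text
t: 4.47
position: [0.6473, -0.0552, 0.0339]
eef_rot: [-2.6, 1.763, -0.001]
wrist_force: [-2.2, 0.1, 4.4]
finger_gap: 0.0159
[ 0.64731679 -0.05515164  0.03392121] [-2.16141329  0.10183997  4.44995196] [-0.05152658  0.33757244  0.0080023 ]
```

```bash
python3 -m pendant '[[[0,0,0,0,-1],[0,0,0,0,-1],[0,0,0,0,-1],[0,0,0,0,-1]]]' 80
python3 - <<'E'
from h import *
s=readout.state();print(s["position"],s["wrist_force"],s["torque"])
E
python3 -m pendant '[[[0,0,0.02,0,-1],[0,0,0.03,0,-1],[0,0,0.04,0,-1],[0,0,0.02,0,-1],[0,0,0,0,-1],[0,0,0,0,-1]]]' 80
python3 - <<'E'
from h import *
import pickle
s=readout.state();print(s["position"],s["wrist_force"],s["torque"],s["joints"])
for n in("wrist","top","scene"):
    w=optics.capture(n);cv2.imwrite(f"pics/{n}3.png",w["color"][:,:,::-1]);pickle.dump(w,open(n+"3.pkl","wb"))
E
```

```text
t: 4.97
position: [0.6473, -0.0552, 0.0339]
eef_rot: [-2.6, 1.763, -0.001]
wrist_force: [-1.3, -0.2, 5.5]
finger_gap: 0.0156
[ 0.64729772 -0.05515657  0.03390854] [-1.34874481 -0.15741812  5.46636599] [-0.03034783  0.29487891 -0.02636874]
t: 5.72
position: [0.6464, -0.055, 0.1418]
eef_rot: [2.599, -1.763, -0.003]
wrist_force: [-0.5, -0.3, -2.3]
finger_gap: 0.0159
[ 0.6464066  -0.05500353  0.14183865] [-0.47366044 -0.34835543 -2.32339547] [0.02273443 0.06839207 0.03311455] [-1.56633891e-01  6.23129176e-01  1.45334569e+00  2.36890917e-05
  1.06737159e+00  1.03501854e+00]
```

View pics/wrist3.png

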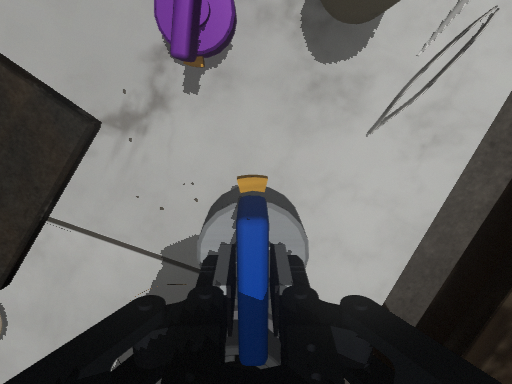

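View pics/scene3.png

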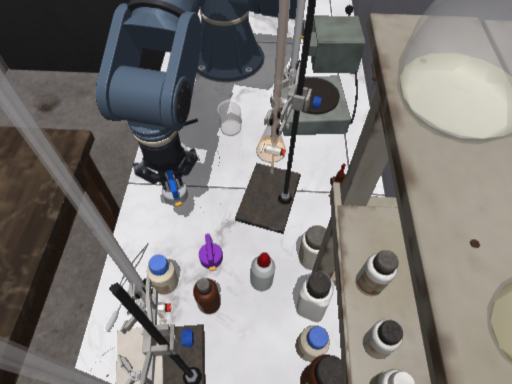

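```bash
python3 - <<'E'
from h import *
import pickle
w=pickle.load(open("wrist3.pkl","rb"))
crop(w,190,165,130,210,2.8,"pics/w3a.png")
t=pickle.load(open("top3.pkl","rb"))
crop(t,290,140,120,150,4,"pics/t3a.png")
E
```

```text
(no output)
```

View pics/w3a.png

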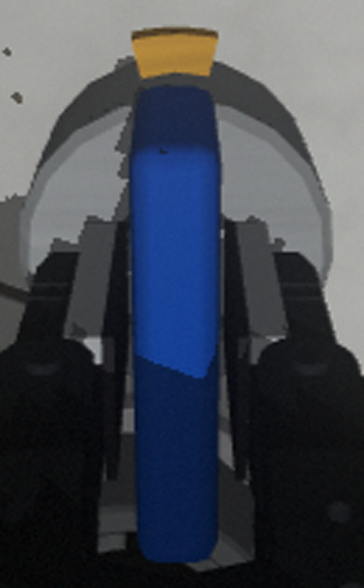

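View pics/t3a.png

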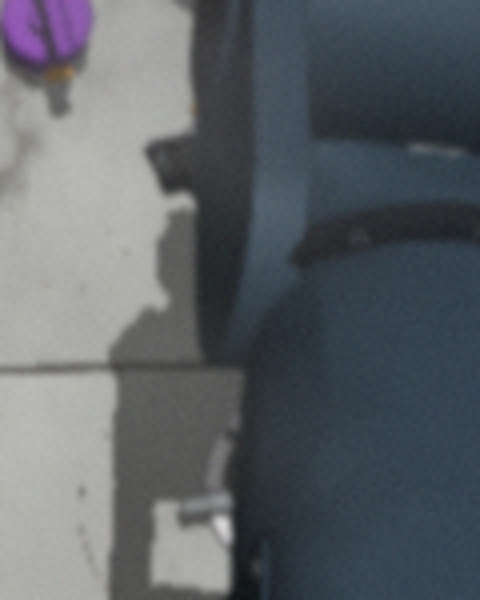

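```bash
python3 - <<'E'
from h import *
import pickle
w=pickle.load(open("wrist3.pkl","rb"))
p=np.array([.6464,-.055,.1418]);yaw=np.radians(-68.3)
st=readout.state();M=R.from_rotvec(st["eef_rot"]).as_matrix();print(np.degrees(np.arctan2(M[1,0],M[0,0])), M[:,2].round(4))
A=lambda x,y,dz:at(w,190+x/2.8,165+y/2.8,p[2]+dz)
for dz in(.030,.032,.034):
    a,b=A(176,148,dz),A(177,562,dz);m=(a+b)/2;d=a-b
    tb=A(175.5,37,dz-.053)
    u=d/np.linalg.norm(d)
    print(dz,m.round(4),np.linalg.norm(d).round(4),np.degrees(np.arctan2(d[1],d[0])).round(2),"tool:",(M.T@(m-p)).round(4),"tab",tb.round(4),"center from tab",(tb-u*.0345).round(4),"tool",(M.T@(tb-u*.0345-p)).round(4))
E
```

```text
-68.27881766290066 [-2.3e-03  4.0e-04 -1.0e+00]
0.03 [ 0.6469 -0.0553  0.1718] 0.0658 21.92 tool: [ 0.0004 -0.0002 -0.03  ] tab [ 0.678  -0.0427  0.1188] center from tab [ 0.646  -0.0556  0.1188] tool [0.0004 0.0005 0.023 ]
0.032 [ 0.6481 -0.0548  0.1738] 0.0646 21.92 tool: [ 0.0004 -0.0016 -0.032 ] tab [ 0.6785 -0.0425  0.1208] center from tab [ 0.6465 -0.0554  0.1208] tool [ 0.0004 -0.      0.021 ]
0.034 [ 0.6494 -0.0543  0.1758] 0.0635 21.92 tool: [ 0.0004 -0.003  -0.034 ] tab [ 0.679  -0.0423  0.1228] center from tab [ 0.647  -0.0552  0.1228] tool [ 0.0004 -0.0005  0.019 ]
```

```bash
python3 -m pendant '[[[-0.03,-0.0073,0.01,-2,-1],[-0.03,-0.0073,0.01,-2,-1],[-0.03,-0.0073,0.01,-2,-1],[-0.03,-0.0073,0.01,-2,-1],[-0.03,-0.0073,0.01,-2,-1],[-0.03,-0.0073,0.01,-2,-1],[-0.03,-0.0073,0,-2,-1],[-0.03,-0.0073,0,0,-1],[-0.03,-0.0073,0,0,-1],[0,0,0,0,-1],[0,0,0,0,-1],[0,0,0,0,-1]]]' 80
python3 - <<'E'
from h import *
import pickle
s=readout.state();M=R.from_rotvec(s["eef_rot"]).as_matrix();print(s["position"],np.degrees(np.arctan2(M[1,0],M[0,0])),M[:,2],s["wrist_force"],s["torque"],s["joints"])
w=optics.capture("wrist");cv2.imwrite("pics/w4.png",w["color"][:,:,::-1]);pickle.dump(w,open("w4.pkl","wb"))
print(proj(w,[.473,-.1078,.046]))
E
```

```text
t: 7.38
position: [0.3778, -0.1207, 0.2032]
eef_rot: [-2.366, 2.066, 0.0]
wrist_force: [1.5, -0.5, -2.3]
finger_gap: 0.0159
[ 0.37775034 -0.12073554  0.20317667] -82.25108646222186 [-2.83695561e-05  5.87607997e-05 -9.99999998e-01] [ 1.51329271 -0.45601678 -2.31109084] [-0.00730835  0.02160737  0.01225482] [-4.26907907e-01  1.04804086e-01  2.04972167e+00  5.00220043e-05
  9.87117049e-01  1.00861680e+00]
[[252.12459382  64.66316137]]
```

View pics/w4.png

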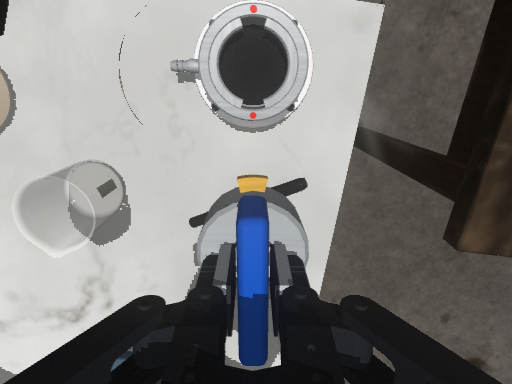

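```bash
python3 - <<'E'
from h import *
import pickle
w=pickle.load(open("w4.pkl","rb"))
crop(w,185,0,135,200,3,"pics/w4a.png")
E
```

```text
(no output)
```

View pics/w4a.png

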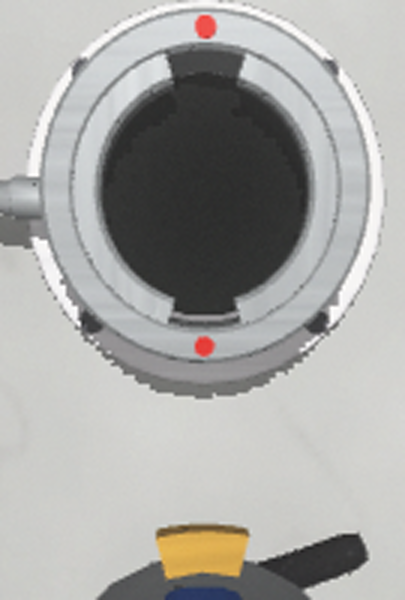

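```bash
python3 - <<'E'
from h import *
import pickle
w=pickle.load(open("w4.pkl","rb"))
p=np.array([.37775,-.12074,.20318])
B=lambda x,y,z:at(w,185+x/3,y/3,z)
def show(n,a,b):
    m=(a+b)/2;d=a-b;print(n,m.round(4),np.linalg.norm(d).round(4),np.degrees(np.arctan2(d[1],d[0])).round(2))
show("dots",B(205.5,26.5,.046),B(204,346.5,.046))
show("rim",B(206,7,.046),B(206,362,.046))
show("rim lat",B(40,187,.046),B(369,187,.046))
show("tab",B(157,535,p[2]-.021),B(248,535,p[2]-.021))
tb=B(202.5,526,p[2]-.021);u=np.array([np.cos(np.radians(7.75)),np.sin(np.radians(7.75)),0]);print(tb-u*.0345)
E
```

```text
dots [ 0.4732 -0.1087  0.046 ] 0.0822 7.55
rim [ 0.4734 -0.109   0.046 ] 0.0911 7.86
rim lat [ 0.4749 -0.1084  0.046 ] 0.0905 97.79
tab [ 0.4119 -0.1164  0.1822] 0.0151 97.79
[ 0.3792751  -0.12088346  0.18218   ]
```

```bash
python3 -m pendant '[[[0.03,0.004,0,0,-1],[0.035,0.0046,0,0,-1],[0.03,0.004,-0.03,0,-1],[0,0,-0.04,0,-1],[0,0,-0.02,0,-1],[0,0,0,0,-1],[0,0,0,0,-1],[0,0,0,0,-1]]]' 80
cat >> h.py <<'E'
def rep():
    s=readout.state();M=R.from_rotvec(s["eef_rot"]).as_matrix();print("t",s["t"],"p",s["position"].round(4),"yaw",np.degrees(np.arctan2(M[1,0],M[0,0])).round(2),"F",s["wrist_force"].round(2),"T",s["torque"].round(3))
E
python3 - <<'E'
from h import *
rep()
w=optics.capture("scene");crop(w,110,90,130,130,5,"pics/s5.png")
w=optics.capture("wrist");cv2.imwrite("pics/w5.png",w["color"][:,:,::-1])
E
```

```text
t: 8.43
position: [0.4728, -0.1084, 0.1143]
eef_rot: [-2.366, 2.066, -0.003]
wrist_force: [-0.0, 0.2, -1.6]
finger_gap: 0.0161
t 8.425 p [ 0.4728 -0.1084  0.1143] yaw -82.27 F [-0.05  0.24 -1.62] T [-0.037  0.008 -0.019]
```

View pics/s5.png

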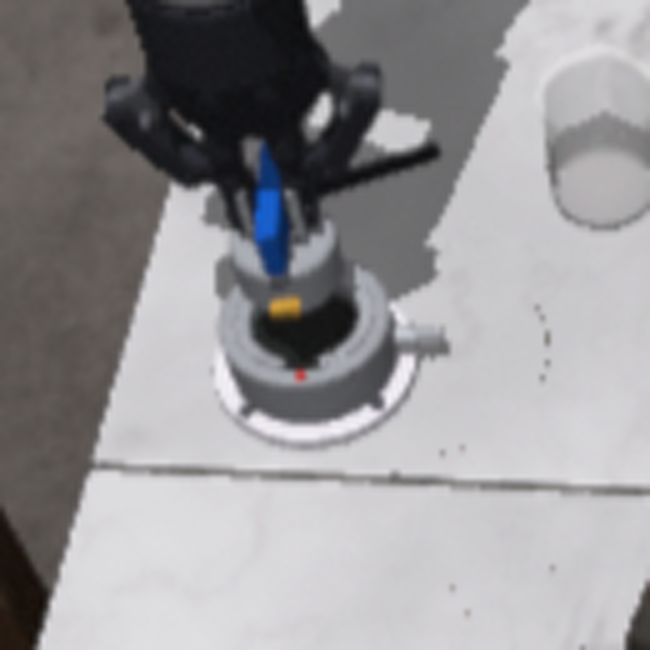

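View pics/w5.png

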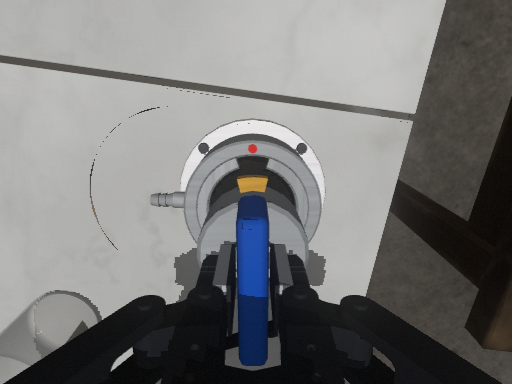

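The tab (252,184), the gap (252,163) and the dot (252,148) line up. I'll descend into the mouth.

```bash
python3 -m pendant '[[[0,0,-0.015,0,-1],[0,0,-0.015,0,-1],[0,0,-0.005,0,-1],[0,0,0,0,-1],[0,0,0,0,-1]]]' 80
python3 -c "from h import *;rep()"
python3 -m pendant '[[[0,0,-0.003,0,-1],[0,0,-0.003,0,-1],[0,0,0,0,-1]]]' 80
python3 -c "from h import *;rep()"
```

```text
t: 9.15
position: [0.4724, -0.1082, 0.0785]
eef_rot: [-2.366, 2.067, -0.001]
wrist_force: [-0.1, 0.5, -2.0]
finger_gap: 0.0158
t 9.15 p [ 0.4724 -0.1082  0.0785] yaw -82.28 F [-0.1   0.5  -2.02] T [-0.071  0.033 -0.028]
t: 9.52
position: [0.4721, -0.1082, 0.0721]
eef_rot: [2.366, -2.067, -0.001]
wrist_force: [0.8, 0.7, -2.7]
finger_gap: 0.0159
t 9.525 p [ 0.4721 -0.1082  0.0721] yaw -82.28 F [ 0.77  0.72 -2.67] T [-0.055  0.035  0.008]
```

```bash
python3 -m pendant '[[[0.0005,0,-0.0025,0,-1],[0,0,-0.002,0,-1],[0,0,0,0,-1]]]' 80
python3 -c "from h import *;rep()"
python3 -m pendant '[[[0,0,-0.0025,0,-1],[0,0,-0.0015,0,-1],[0,0,0,0,-1]]]' 80
python3 -c "from h import *
rep()
w=optics.capture('wrist');crop(w,170,90,170,150,4.5,'pics/w6.png')"
```

```text
t: 9.9
position: [0.4725, -0.1082, 0.0676]
eef_rot: [2.366, -2.067, -0.001]
wrist_force: [1.2, -0.1, -2.3]
finger_gap: 0.0159
t 9.9 p [ 0.4725 -0.1082  0.0676] yaw -82.28 F [ 1.2  -0.08 -2.32] T [ 0.011 -0.007  0.004]
t: 10.28
position: [0.4726, -0.1082, 0.0637]
eef_rot: [2.366, -2.067, -0.0]
wrist_force: [0.4, -0.6, -2.6]
finger_gap: 0.0157
t 10.275 p [ 0.4726 -0.1082  0.0637] yaw -82.28 F [ 0.4  -0.6  -2.64] T [ 0.032  0.005 -0.043]
```

View pics/w6.png

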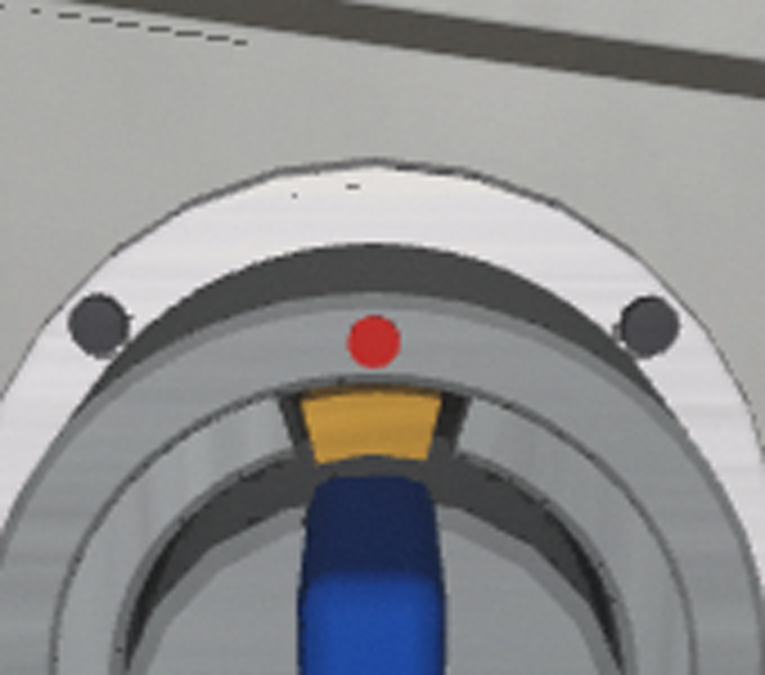

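The brass tab sits centred in the gap under the red dot. I'll keep pressing until the seal is felt.

```bash
python3 -m pendant '[[[0,0,-0.001,0,-1],[0,0,-0.001,0,-1],[0,0,0,0,-1]]]' 80
python3 -c "from h import *;rep()"
python3 -m pendant '[[[0,0,-0.001,0,-1],[0,0,-0.001,0,-1],[0,0,0,0,-1]]]' 80
python3 -c "from h import *;rep()"
```

```text
t: 10.7
position: [0.4727, -0.1082, 0.0619]
eef_rot: [-2.366, 2.067, -0.0]
wrist_force: [0.2, 0.1, 1.2]
finger_gap: 0.0158
t 10.7 p [ 0.4727 -0.1082  0.0619] yaw -82.28 F [0.22 0.13 1.24] T [ 0.039  0.035 -0.019]
t: 11.08
position: [0.4727, -0.1082, 0.0598]
eef_rot: [-2.366, 2.067, -0.0]
wrist_force: [-0.1, 0.7, 2.2]
finger_gap: 0.0157
t 11.075 p [ 0.4727 -0.1082  0.0598] yaw -82.28 F [-0.11  0.69  2.21] T [0.057 0.167 0.   ]
```

```bash
python3 -m pendant '[[[0,0,-0.001,0,-1],[0,0,-0.0004,0,-1],[0,0,0,0,-1],[0,0,0,0,-1]]]' 80
python3 -c "from h import *;rep()"
```

```text
t: 11.58
position: [0.4728, -0.1082, 0.0585]
eef_rot: [-2.366, 2.067, -0.0]
wrist_force: [-1.2, -0.1, 4.4]
finger_gap: 0.016
t 11.575 p [ 0.4728 -0.1082  0.0585] yaw -82.28 F [-1.18 -0.07  4.36] T [ 0.068  0.161 -0.026]
```

```bash
python3 -m pendant '[[[0,0,-0.0006,0,-1],[0,0,0,-2,-1],[0,0,0,-2,-1],[0,0,0,-2,-1],[0,0,0,0,-1]]]' 80
python3 -c "from h import *;rep()"
python3 -m pendant '[[[0,0,-0.0001,-2,-1],[0,0,-0.0001,-2,-1],[0,0,0,0,-1]]]' 80
python3 -c "from h import *;rep()"
```

```text
t: 12.2
position: [0.473, -0.1083, 0.0579]
eef_rot: [-2.254, 2.188, -0.001]
wrist_force: [-0.4, 0.9, 5.1]
finger_gap: 0.0163
t 12.2 p [ 0.473  -0.1083  0.0579] yaw -88.31 F [-0.42  0.87  5.08] T [ 0.016  0.068 -0.081]
t: 12.58
position: [0.4731, -0.1084, 0.0577]
eef_rot: [-2.176, 2.266, -0.001]
wrist_force: [0.3, 0.1, 5.3]
finger_gap: 0.0157
t 12.575 p [ 0.4731 -0.1084  0.0577] yaw -92.31 F [0.25 0.09 5.32] T [-0.005 -0.011 -0.076]
```

```bash
python3 -m pendant '[[[0,0,-0.0001,-2.5,-1],[0,0,-0.0001,-2.5,-1],[0,0,-0.0002,-2.5,-1],[0,0,-0.0001,-2.5,-1],[0,0,0,0,-1]]]' 80
python3 -c "from h import *;rep()"
python3 -m pendant '[[[0,0,-0.0001,-2.5,-1],[0,0,-0.0001,-2.5,-1],[0,0,-0.0002,-2.5,-1],[0,0,-0.0001,-2.5,-1],[0,0,0,0,-1]]]' 80
python3 -c "from h import *;rep()"
```

```text
t: 13.2
position: [0.4731, -0.1084, 0.0573]
eef_rot: [-1.97, 2.447, -0.001]
wrist_force: [0.7, -1.1, 5.9]
finger_gap: 0.0161
t 13.2 p [ 0.4731 -0.1084  0.0573] yaw -102.32 F [ 0.65 -1.12  5.95] T [ 0.022  0.023 -0.021]
t: 13.82
position: [0.4732, -0.1084, 0.0569]
eef_rot: [-1.749, 2.609, -0.002]
wrist_force: [0.3, -0.3, 6.2]
finger_gap: 0.0157
t 13.825 p [ 0.4732 -0.1084  0.0569] yaw -112.32 F [ 0.34 -0.29  6.22] T [-0.046  0.065 -0.027]
```

```bash
python3 -c "from h import *
w=optics.capture('wrist');crop(w,170,90,170,280,2.1,'pics/w7.png')
w=optics.capture('scene');crop(w,110,90,130,130,4,'pics/s7.png')"
```

```text
(no output)
```

View pics/w7.png

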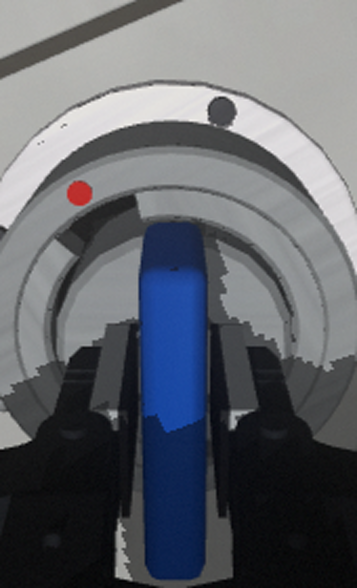

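View pics/s7.png

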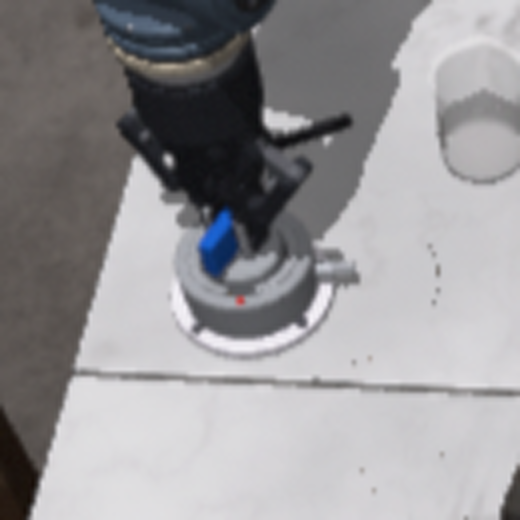

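```bash
cat > chk.py <<'E'
from h import *
import sys
rep()
sys.exit(abs(readout.state()["torque"][2])>0.2)
E
python3 -m pendant '[[[0,0,-0.0001,-2,-1],[0,0,-0.0001,-2,-1],[0,0,-0.0001,-2,-1],[0,0,0,0,-1]]]' 80 >/dev/null; python3 chk.py &&
python3 -m pendant '[[[0,0,-0.0001,-1,-1],[0,0,0,-1,-1],[0,0,0,0,-1]]]' 80 >/dev/null; python3 chk.py &&
python3 -m pendant '[[[0,0,-0.0001,-1,-1],[0,0,0,0,-1]]]' 80 >/dev/null && python3 chk.py &&
python3 -m pendant '[[[0,0,0,-1,-1],[0,0,0,0,-1]]]' 80 >/dev/null && python3 chk.py &&
python3 -m pendant '[[[0,0,-0.0001,-1,-1],[0,0,0,0,-1]]]' 80 >/dev/null && python3 chk.py &&
python3 -m pendant '[[[0,0,0,-1,-1],[0,0,0,0,-1]]]' 80 >/dev/null && python3 chk.py
```

```text
t 14.425 p [ 0.4732 -0.1084  0.0566] yaw -118.31 F [-0.75  0.64  6.47] T [ 0.015  0.007 -0.046]
t 14.425 p [ 0.4732 -0.1084  0.0566] yaw -118.31 F [-0.75  0.64  6.47] T [ 0.015  0.007 -0.046]False
False
```

```bash
sed -i 's/sys.exit(.*/sys.exit(int(abs(readout.state()["torque"][2])>0.2))/' chk.py
python3 -m pendant '[[[0,0,-0.0001,-1,-1],[0,0,0,-1,-1],[0,0,0,0,-1]]]' 80 >/dev/null; python3 chk.py &&
python3 -m pendant '[[[0,0,-0.0001,-1,-1],[0,0,0,0,-1]]]' 80 >/dev/null && python3 chk.py &&
python3 -m pendant '[[[0,0,0,-1,-1],[0,0,0,0,-1]]]' 80 >/dev/null && python3 chk.py &&
python3 -m pendant '[[[0,0,-0.0001,-1,-1],[0,0,0,0,-1]]]' 80 >/dev/null && python3 chk.py &&
python3 -m pendant '[[[0,0,0,-1,-1],[0,0,0,0,-1]]]' 80 >/dev/null && python3 chk.py
```

```text
t 14.8 p [ 0.4732 -0.1084  0.0565] yaw -120.29 F [-0.67  0.18  6.59] T [-0.033  0.042  0.038]
t 15.05 p [ 0.4732 -0.1084  0.0564] yaw -121.29 F [-0.76  0.67  7.49] T [-0.015  0.081  0.008]
t 15.3 p [ 0.4732 -0.1084  0.0564] yaw -122.29 F [-1.38  0.98  6.73] T [-0.049 -0.046  0.018]
t 15.55 p [ 0.4732 -0.1084  0.0563] yaw -123.29 F [-0.36  0.56  7.11] T [-0.04   0.041  0.019]
t 15.8 p [ 0.4733 -0.1084  0.0563] yaw -124.28 F [0.76 0.83 7.1 ] T [ 0.103 -0.029  0.111]
```

```bash

python3 -m pendant '[[[0,0,-0.0001,-1,-1],[0,0,0,0,-1]]]' 80 >/dev/null && python3 chk.py &&
python3 -m pendant '[[[0,0,0,-1,-1],[0,0,0,0,-1]]]' 80 >/dev/null && python3 chk.py &&
python3 -m pendant '[[[0,0,-0.0001,-1,-1],[0,0,0,0,-1]]]' 80 >/dev/null && python3 chk.py &&
python3 -m pendant '[[[0,0,0,-1,-1],[0,0,0,0,-1]]]' 80 >/dev/null && python3 chk.py &&
python3 -m pendant '[[[0,0,-0.0001,-1,-1],[0,0,0,0,-1]]]' 80 >/dev/null && python3 chk.py &&
python3 -m pendant '[[[0,0,0,-1,-1],[0,0,0,0,-1]]]' 80 >/dev/null && python3 chk.py
```

```text
t 16.05 p [ 0.4734 -0.1083  0.0563] yaw -125.28 F [0.24 2.41 8.06] T [ 0.298 -0.137  0.102]
t 16.3 p [ 0.4735 -0.1082  0.0563] yaw -126.27 F [1.75 3.11 7.57] T [ 0.531 -0.198  0.246]
```

```bash

python3 -m pendant '[[[0,0,0,0,-1]]]' 80 >/dev/null && python3 -c "from h import *;rep()"
python3 -m pendant '[[[0,0,0,-0.5,-1],[0,0,0,0,-1]]]' 80 >/dev/null && python3 -c "from h import *;rep()"
```

```text
t 16.425 p [ 0.4735 -0.1082  0.0563] yaw -126.26 F [1.34 3.12 7.11] T [ 0.505 -0.236  0.252]
t 16.675 p [ 0.4735 -0.1082  0.0563] yaw -126.75 F [1.18 2.66 7.5 ] T [ 0.455 -0.307  0.278]
```

```bash

python3 -m pendant '[[[0,0,0,-0.5,-1],[0,0,0,0,-1]]]' 80 >/dev/null && python3 -c "from h import *;rep()"
python3 -m pendant '[[[0,0,0,0,-1]]]' 80 >/dev/null && python3 -c "from h import *;rep()"
```

```text
t 16.925 p [ 0.4735 -0.1082  0.0563] yaw -127.25 F [1.48 4.16 6.65] T [ 0.535 -0.322  0.393]
t 17.05 p [ 0.4735 -0.1082  0.0563] yaw -127.24 F [1.81 3.52 7.75] T [ 0.548 -0.25   0.411]
```

```bash

python3 -m pendant '[[[0,0,0,-0.4,-1],[0,0,0,0,-1],[0,0,0,0,-1]]]' 80 >/dev/null && python3 -c "from h import *;rep()"
python3 -m pendant '[[[0,0,0,0,-1]]]' 80 >/dev/null && python3 -c "from h import *
rep()
w=optics.capture('wrist');crop(w,170,90,170,280,2.1,'pics/w8.png')"
```

```text
t 17.425 p [ 0.4735 -0.1082  0.0563] yaw -127.64 F [1.44 3.85 7.27] T [ 0.578 -0.298  0.399]
t 17.55 p [ 0.4736 -0.1082  0.0563] yaw -127.64 F [1.58 2.73 6.73] T [ 0.556 -0.303  0.463]
```

View pics/w8.png

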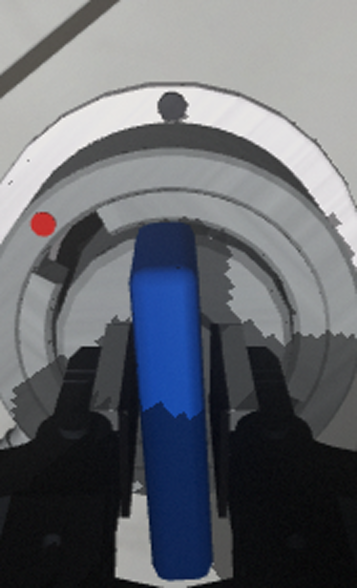

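The bar has skewed about 3° in the pads while the moment rose to 0.43 N m. So the cap itself stopped, about 0.73 rad in. I'll ease the downward press, then open.

```bash

python3 -m pendant '[[[0,0,0.0005,0,-1],[0,0,0.0005,0,-1],[0,0,0,0,-1]]]' 80 >/dev/null && python3 -c "from h import *;rep()"
```

```text
t 17.975 p [ 0.4735 -0.1082  0.057 ] yaw -127.66 F [4.4  3.34 1.5 ] T [ 0.599 -0.837  0.408]
```

```bash

python3 -m pendant '[[[0,0,0,0,-0.4],[0,0,0,0,-0.4],[0,0,0,0,-0.4],[0,0,0,0,0.2],[0,0,0,0,0.2],[0,0,0,0,0.2],[0,0,0,0,0.2]]]' 80 && python3 -c "from h import *;rep()
w=optics.capture('wrist');crop(w,130,70,250,300,2,'pics/w9.png')"
```

```text
t: 18.85
position: [0.4727, -0.1082, 0.0569]
eef_rot: [-1.385, 2.82, 0.0]
wrist_force: [0.2, 0.0, -0.1]
finger_gap: 0.0512
t 18.85 p [ 0.4727 -0.1082  0.0569] yaw -127.68 F [ 0.2   0.03 -0.07] T [ 0.015 -0.004  0.011]
```

View pics/w9.png

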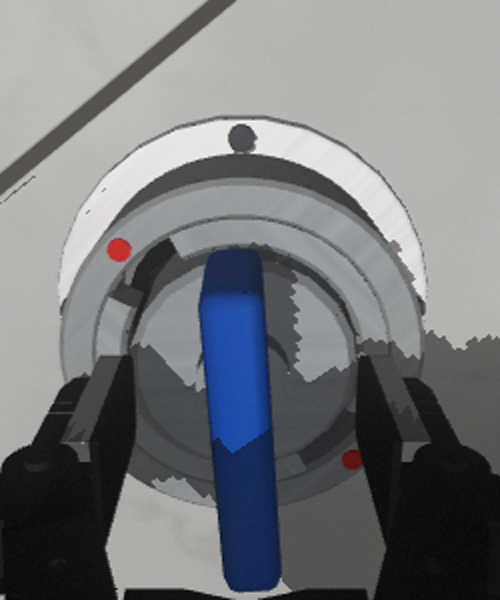

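```bash

python3 -m pendant '[[[0,0,0.015,0,0.2],[0,0,0.02,0,0.2],[0,0,0.04,0,0.2],[0,0,0.05,0,0.2],[-0.03,-0.02,0.05,0,0.2],[-0.03,-0.02,0,0,0.2],[-0.02,-0.02,0,0,0.2],[0,0,0,0,0.2],[0,0,0,0,0.2]]]' && python3 -c "from h import *;rep()
import pickle
w=optics.capture('wrist');cv2.imwrite('pics/w10.png',w['color'][:,:,::-1]);pickle.dump(w,open('w10.pkl','wb'))
s=optics.capture('scene');cv2.imwrite('pics/s10.png',s['color'][:,:,::-1])"
```

```text
t: 20.02
position: [0.393, -0.1681, 0.2325]
eef_rot: [-1.384, 2.819, -0.001]
wrist_force: [-0.2, 0.7, 1.0]
finger_gap: 0.0512
t 20.025 p [ 0.393  -0.1681  0.2325] yaw -127.69 F [-0.25  0.68  0.98] T [-0.04   0.058  0.053]
```

View pics/w10.png

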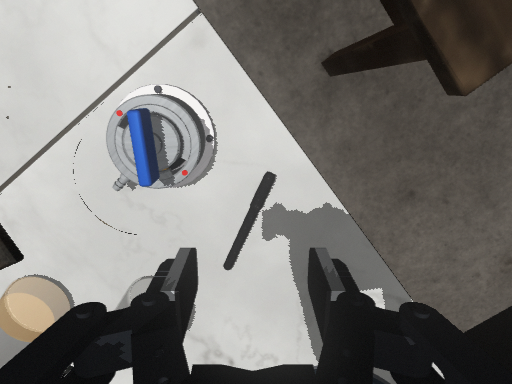

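View pics/s10.png

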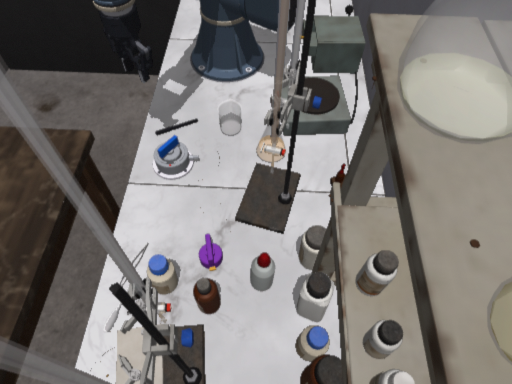

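```bash
python3 - <<'E'
from h import *
import pickle
w=pickle.load(open('w10.pkl','rb'))
crop(w,95,75,130,125,5,'pics/w10a.png')
E
```

```text
(no output)
```

View pics/w10a.png

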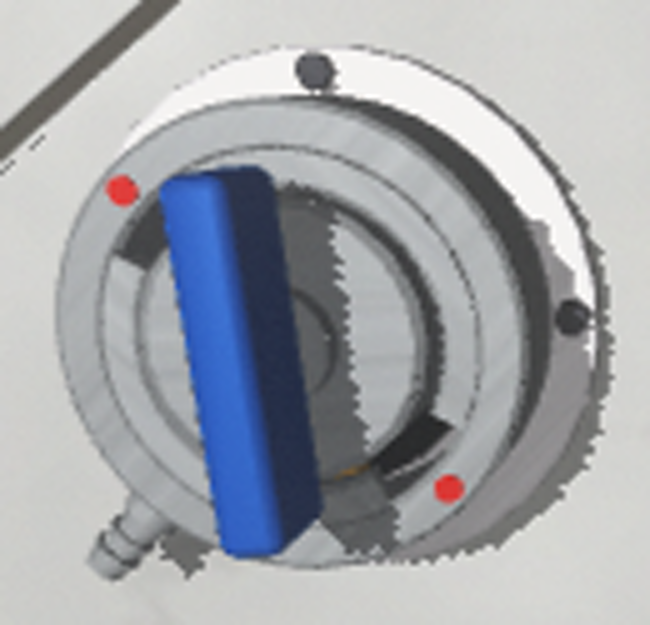

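```bash
python3 - <<'E'
from h import *
import pickle
w=pickle.load(open('w10.pkl','rb'))
B=lambda x,y,z:at(w,95+x/5,75+y/5,z)
def show(n,a,b):
    m=(a+b)/2;d=a-b;print(n,m.round(4),np.linalg.norm(d).round(4),np.degrees(np.arctan2(d[1],d[0])).round(2))
show("dots",B(122,190,.046),B(449,489,.046))
for z in(.084,.088,.092,.096):show(f"bar {z}",B(191,180,z),B(253,555,z))
E
```

```text
dots [ 0.4729 -0.1083  0.046 ] 0.0824 7.52
bar 0.084 [ 0.4738 -0.108   0.084 ] 0.0653 -33.99
bar 0.088 [ 0.4736 -0.1095  0.088 ] 0.0644 -33.99
bar 0.092 [ 0.4733 -0.1109  0.092 ] 0.0635 -33.99
bar 0.096 [ 0.473  -0.1124  0.096 ] 0.0626 -33.99
```

```bash
python3 -m pendant '[[[0,0,0,0,0.2],[0,0,0,0,0.2]]]'; python3 -c "from h import *
print(ctrl.close_job())"
```

```text
t: 20.38
position: [0.3928, -0.168, 0.2318]
eef_rot: [1.386, -2.819, -0.0]
wrist_force: [0.4, -0.1, -0.8]
finger_gap: 0.0514
the job is handed in; nothing more can be done
None
```

The cap is in the housing, locked against its stop and released. I handed the job in at about 20 s of the 72 s allowed; no verdict was reported.

- **What I did:** I lifted the blue-handled cap and lowered it with its tabs in the gaps under the red dots. I pressed it about 4 mm onto the seal and twisted it clockwise to the stop. The twisting moment rose from about 0.02–0.1 N m to 0.40–0.46 N m.
- **Stop:** After release the bar stood 41.5° (0.725 rad) clockwise of the gaps, inside the 0.70–1.40 rad range. The bar skewed about 3° in the pads while the moment climbed, so the cap itself had stopped.
- **Ramps:** When I eased up 0.7 mm before letting go, the upward push on the tool fell from about 7 N to 1.5 N. That means the ramps were holding the cap down.
- **Height:** The bar's top measured roughly 84–88 mm against 88.5 mm expected. This is rough, because it comes from apparent size in a single picture.
- **Disagreements:** The fixed and wrist cameras differed by 2–4 mm on positions, so I relied mainly on the wrist view for the fit. The finger gap on the 12 mm bar read about 16 mm throughout, but the grip held.
- **Rest of the scene:** The gripper is clear and I saw nothing else moved in the last scene picture.

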